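Stop the bench saw and swing its overarm guard up for a blade change

ROBOT

A 6-joint arm with a two-finger parallel gripper is mounted at the origin on the work surface. World frame = base frame: x ahead of the robot, y to its left, z up, the work surface at z = 0. Lengths are in m, angles in rad, forces in N, time in s.
With the tool pointing down it reaches from about 0.35 to 0.925 m from the base axis. Payload 6.4 kg.
Tool frame: the origin (TCP) lies between the finger pads; the fingertips stand 25 mm ahead of it and the grasp point (between the pads) lies 6 mm ahead of it; z points along the fingers, y is the line along which they close (so a half turn about z gives the same grasp; the last joint's range is limited). The gripper opens to 94 mm and grips with 3 to 60 N. Pads are 16 mm wide; open, the fingers measure 119 mm over their backs; the gripper's body (75 mm by 177 mm) begins 78 mm behind the grasp point.
Start: joints at [-1.499, 0.245, 1.558, -0, 1.339, -0.174], TCP at [0.158, -0.63, 0.23] pointing down, gripper open.
Joint ranges: [-3.13, 3.13], [-1.02, 2.26], [0.13, 2.54], [-0.95, 4.09], [0.21, 2.88], [-2.74, 2.74]. Speed limits (rad/s): [2.57, 2.57, 3.14, 3.14, 3.14, 3.14].

INTERFACE

Orientations are given as [roll, pitch, yaw] about the fixed x, y, z axes, in that order (R = Rz(yaw) Ry(pitch) Rx(roll)).
In Python, from cell import r gives the robot as it stands. Calls block until the motion is done:
- r.move_to(position, orientation): joint-space move of the TCP to a pose.
- r.servo_line(position, attitude=None, max_speed=0.15, guard=None): straight line of the TCP; attitude=None keeps the orientation; max_speed is the mean speed in m/s. With guard (N) it stops when the force on the tool has changed by that much, and returns True; else False.
- r.movej(angles): joint-space move.
- r.command_gripper(opening, effort=None): finger opening in m; effort is the grip in N (None keeps the last); returns when the fingers have stopped.
- r.hold(seconds).
- r.solve_ik(position, orientation): joint angles nearest the present ones, or None.
- r.camera(name): name is "side" or "top" or "wrist"; returns a dict with "frame" (400x640x3 uint8, red, green, blue), "vertical_fov" (degrees; the focal length in pixels is half the picture's height over the tangent of half this angle, whatever the lens; pixels are square), "cx", "cy" (the principal point, pixels), "rvec" (rotation vector, rad) and "tvec" (3), from world to camera coordinates, as OpenCV has them; the wrist camera has in their place "T_tool_cam" (4x4, takes a point from camera to tool coordinates, whose origin is the TCP and whose axes are the flange's). Camera axes: x right, y down, z forward; pixel columns grow to the right and rows downward; lengths in m; the calibration is good to about 2 mm. A picture is of the moment at which its call begins: read the wrist's pose just before it. There is no depth.
A pose or a line that the arm cannot do raises r.MotionError and nothing moves.
- r.close_job(): hands the job in; it is judged then, once.
Trained networks look in the newest picture that a camera, given by its name, has taken for a name from the list of things; names that differ only in an ending like _2 or _b are one class to them, and where a whole thing is asked for, a point or a joint stands for the part that bears it (a point fixed in the world has none). Each returns a list of dicts, best first, with "conf" (0 to 1); they miss things now and then, are a little off and sometimes report something else, mostly with a low value. They report only what shows in the picture. A call takes as long as a camera call.
- r.outline_of(camera, thing): "mask" (400x640 bool, what is visible of it).
- r.landmark_of(camera, thing): "point" ([x, y, z] in m, in world coordinates, good to about 4 mm: a listed point, or the origin of a listed thing).
Readings, each from a call of its own:
- r.get_t(): time.
- r.get_q(): joint angles.
- r.get_qd(): joint speeds.
- r.get_joint_efforts(): joint torques, N m.
- r.get_ee_pos(): TCP position.
- r.get_tool_rot(): TCP orientation.
- r.get_contact_force(): force on the tool from outside, world axes, zero at the start.
- r.get_moment(): the same for the moment, N m.
- r.get_gripper_width(): finger opening in m.
- r.get_grip_force(): force on a finger pad.
Only numpy, scipy, OpenCV 4.12 (cv2) and the standard library are available. Lean on these libraries where they do the work, as an engineer would, in place of code of your own. Each camera call takes 0.05 s, during which the arm holds its last target. There are 200 camera calls.

TASK

Make the bench saw ready for a blade change: first press the red stop button fully in, then push the blade guard up by the red lift bar at its front, gently, past its balance point, so that its counterweight carries it over and it stays raised by itself. Only push with the fingers: do not grip or lift anything, do not fling the guard up or touch the blade, and leave the loose things where they lie.

Things in the scene. Friction and masses are not known exactly. Their poses are not given: they have to be found in the camera images.
- saw: circular saw let into the bench: aluminium table 460 x 400 mm, 20 mm above the bench; rip fence (30 mm wide, top 70 mm above the bench) on its right, 150 mm from the blade; green guard mast beside its left edge. Origin on the bench under the middle of the blade; x = feed direction, away from the operator, y = left, z up. Fixed; position and yaw (up to 0.2 rad) vary.
- blade: steel blade, 210 mm across, in the saw's x-z plane; it rises 25 mm above the saw table and shows over 68 mm before and behind the saw's origin. Same origin and axes as the saw. Not to be touched.
- guard (a joint): swing of the overarm guard about a level axis (the saw's y) in rad: 0 = down over the blade, grows as hood and bar go up and then over towards the saw's +x, 1.30 = upper stop. Swings freely: let go below its balance point (about 0.7) it falls back; beyond it the counterweight carries it on to the stop, where it stays. About 1.5 N up at the bar starts it, less is needed further up.
- guard_pivot (a point): point on the guard's swing axis above the blade line, 135 mm along the saw's x from its origin and 120 mm above the bench. The swing axis runs from here along the saw's +y to the mast; just outside the mast the dark steel counterweight (66 mm across) sits on it on a cranked rod, 270 mm to the left of this point.
- lift_bar (a point): centre of the red lift bar at the front of the guard: a level round bar 16 mm thick, 116 mm long, along the saw's y. Guard down: 140 mm above the bench, 270 mm before and 20 mm above guard_pivot, with free room under it down to the saw table; from its ends 10 mm rods slope back and down to the front of the clear hood (52 mm wide), 50 mm behind and 56 mm below it. Moves with the guard.
- stop_box: yellow stop station, 72 x 72 mm and 55 mm high, screwed to the bench to the left or the right of the saw. Origin on the bench under its centre, z up.
- stop_top (a point): top of the red mushroom button (40 mm across) on the stop station, 90 mm above the bench when out. Moves down with the button.
- stop (a joint): travel of the stop button in m: 0 = out, 0.007 = fully in. It takes about 4 N straight down and stays where it is pushed.
- offcut: loose wooden off-cut 85 x 36 x 20 mm on the saw table between blade and fence; origin under its centre. To be left alone.
- push_stick: loose plywood push stick lying on the saw table left of the blade, 205 mm long, 46 mm wide, 12 mm high; origin on its lower face, x along it. To be left alone.
- spanner: loose 190 mm spanner lying on the bench right of the saw. To be left alone.
- glue: loose white glue bottle 60 mm across and 190 mm high, standing on the bench; origin under its centre. To be left alone.
- pencil_cup: loose blue cup 68 mm across and 85 mm high with pencils up to about 170 mm high, on the bench on the side of the saw where the stop station is not; origin under its centre. To be left alone.
- folding_rule: loose yellow folding rule 235 x 16 x 15 mm on the bench, left. To be left alone.

How it is judged:
On the way, in this order (a step that is already met when the one before it is completed fails the run):
1. the stop button is pressed in (value of joint stop above 0.005 m), for 0.1 s.
2. the guard is swung up over its balance point to its stop (value of joint guard above 1.2 rad), for 0.3 s.
At the end, for the whole second after the job is handed in: the stop button is in by more than 5 of its 7 mm and the guard rests raised, within 0.1 rad of its upper stop (above 1.2 rad), not moving, with the robot clear of everything (value of joint stop above 0.005 m and value of joint guard above 1.2 rad and velocity of joint guard between -0.05 and 0.05 rad/s); the robot touches nothing.
It fails at once if the guard is lifted before the stop button is in (value of joint guard above 0.15 rad and value of joint stop below 0.005 m).
It fails at once if the guard is flung up (faster than 4 rad/s) (velocity of joint guard above 4 rad/s).
It fails at once if the saw or guard is gripped or pushed roughly (over 30 N from the fingers), or the stop station hit or gripped hard (over 35 N) (contact force between the fingers and saw above 30 N or contact force between the fingers and stop_box above 35 N).
It fails at once if the blade is touched (contact force between any of the fingers, the arm and blade above 0.5 N).
It fails at once if one of the loose things is moved or lifted by more than 15 mm (distance of any of offcut, push_stick, spanner, glue, pencil_cup, folding_rule from where it was at the start of the episode above 0.015 m).
It also fails if it takes over 51 s, if anything falls off the work surface, if the arm or the gripper's body presses on something with over 40 N, if the wrist force passes 120 N, or if a joint passes its speed limit or range.

## Working session

There is one attempt and no reset: what is moved stays moved. The work goes in short steps, each a Python script; the robot and the scene stay as the last script left them, time stands still between calls to the robot, and variables do not carry over. Pictures are saved under pics/ and viewed, at most 10 in all, crops included, and the job is handed in when it is done.

```bash
mkdir -p pics; python3 - <<'E'
from cell import r
import cv2,numpy as np
for c in("top","side"):
    d=r.camera(c); cv2.imwrite(f"pics/{c}0.png",d["frame"][:,:,::-1])
    for n in["saw","guard_pivot","lift_bar","stop_box","stop_top","glue","pencil_cup","offcut","push_stick"]:
        print(c,n,[(np.round(x["point"],3).tolist(),round(x["conf"],2)) for x in r.landmark_of(c,n)[:2]])
print(r.get_t(),r.get_ee_pos(),r.get_tool_rot())
E
```

```text
top saw [([0.636, -0.029, 0.003], 0.66), ([0.6, 0.49, -0.001], 0.35)]
top guard_pivot [([0.769, -0.017, 0.119], 0.88)]
top lift_bar [([0.508, -0.048, 0.139], 0.82)]
top stop_box [([0.461, 0.391, 0.002], 0.96), ([0.769, -0.012, 0.119], 0.34)]
top stop_top [([0.458, 0.389, 0.088], 0.52)]
top glue [([0.599, 0.491, 0.001], 0.79)]
top pencil_cup [([0.474, -0.38, -0.002], 0.89)]
top offcut [([0.623, -0.121, 0.02], 0.6)]
top push_stick [([0.637, 0.117, 0.017], 0.73)]
side saw [([0.639, -0.032, 0.001], 0.7)]
side guard_pivot [([0.775, -0.008, 0.123], 0.7)]
side lift_bar [([0.508, -0.053, 0.138], 0.61)]
side stop_box [([0.456, 0.389, 0.005], 0.71)]
side stop_top []
side glue [([0.624, -0.117, 0.022], 0.19)]
side pencil_cup [([0.472, -0.374, 0.0], 0.63)]
side offcut [([0.624, -0.116, 0.019], 0.65), ([0.459, 0.391, 0.001], 0.2)]
side push_stick [([0.637, 0.116, 0.019], 0.69)]
1.0 [ 0.15816768 -0.63047299  0.2304759 ] [-3.14158880e+00 -9.66842588e-06  2.45750237e-01]
```

View pics/top0.png

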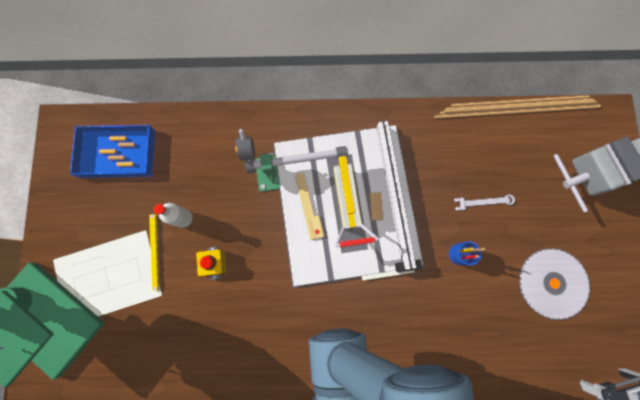

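View pics/side0.png

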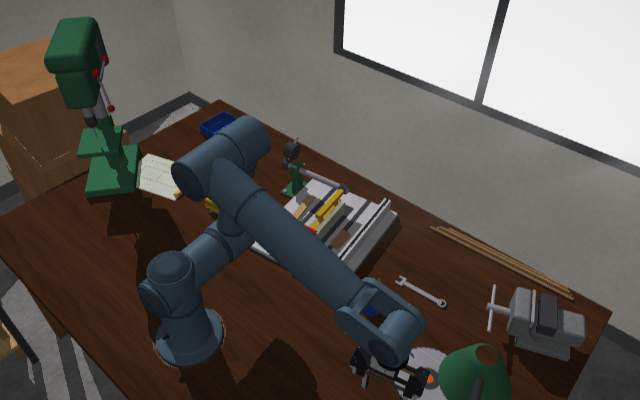

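The top view shows the stop station at (209,262), the red bar at (356,241) and the glue at (175,215), all in agreement with the networks. The side view is largely hidden by the arm. I'll press the stop and check IK for the guard push.

```bash
python3 - <<'E'
from cell import r
import numpy as np
r.command_gripper(0.0,10)
pi=np.pi
p=r.get_ee_pos(); r.servo_line([p[0],p[1],0.38],max_speed=.2)
r.move_to([0.459,0.390,0.30],[pi,0,0.7])
d=r.camera("wrist")
print([(np.round(x["point"],3).tolist(),round(x["conf"],2)) for x in r.landmark_of("wrist","stop_top")[:2]])
r.camera("top")
print([(np.round(x["point"],3).tolist(),round(x["conf"],2)) for x in r.landmark_of("top","stop_top")[:2]])
r.servo_line([0.459,0.390,0.14],max_speed=.12)
print(r.get_contact_force())
hit=r.servo_line([0.459,0.390,0.1065],max_speed=.015,guard=14)
print(hit,r.get_ee_pos(),r.get_contact_force(),r.get_gripper_width(),r.get_t())
r.hold(.15)
r.servo_line([0.459,0.390,0.30],max_speed=.15)
for c in("top","side"):
    r.camera(c)
    for n in["stop_top","saw","guard_pivot","lift_bar"]:
        print(c,n,[(np.round(x["point"],3).tolist(),round(x["conf"],2)) for x in r.landmark_of(c,n)[:1]])
# IK check
psi=.14; piv=np.array([.771,-.014,.12]); u=np.array([np.cos(psi),np.sin(psi),0])
for th in (20,30,40,50,60,70):
  for q in(0,.5,.9):
    a=.074+q; bar=piv-.2707*np.cos(a)*u+[0,0,.2707*np.sin(a)]
    f=pi/2-np.radians(th)
    for k,o in(("A",[pi,-f,psi]),("B",[pi,f,psi+pi])):
        s=r.solve_ik(bar-[0,0,.03],o)
        print(th,q,k,None if s is None else np.round(s,2))
E
```

```text
[([0.458, 0.389, 0.083], 0.62)]
[([0.46, 0.388, 0.087], 0.61)]
[0.07710791 0.64448165 0.49515102]
False [0.45916282 0.39011263 0.10785769] [-3.80378587 -3.04808438 11.07422021] 0.0007325248346738446 11.0917
top stop_top [([0.459, 0.387, 0.082], 0.5)]
top saw [([0.636, -0.029, 0.0], 0.68)]
top guard_pivot [([0.77, -0.014, 0.118], 0.79)]
top lift_bar [([0.505, -0.051, 0.139], 0.7)]
side stop_top [([0.461, 0.386, 0.083], 0.39)]
side saw [([0.642, -0.029, 0.002], 0.63)]
side guard_pivot [([0.774, -0.008, 0.125], 0.74)]
side lift_bar [([0.507, -0.049, 0.142], 0.57)]
20 0 A None
20 0 B None
20 0.5 A [-0.61 -0.41  2.49  1.63  0.7  -0.38]
20 0.5 B None
20 0.9 A [-0.47 -0.32  2.27  1.51  0.57 -0.16]
20 0.9 B None
30 0 A None
30 0 B None
30 0.5 A [-0.57 -0.44  2.42  1.24  0.64 -0.  ]
30 0.5 B None
30 0.9 A [-0.44 -0.32  2.19  1.06  0.58  0.27]
30 0.9 B None
40 0 A [-0.61 -0.25  2.49  1.29  0.57 -0.2 ]
40 0 B None
40 0.5 A [-0.52 -0.42  2.34  0.87  0.66  0.36]
40 0.5 B None
40 0.9 A [-0.41 -0.29  2.1   0.7   0.67  0.61]
40 0.9 B [-0.41 -0.29  2.1   0.7   0.67 -2.53]
50 0 A [-0.54 -0.24  2.41  0.86  0.57  0.24]
50 0 B None
50 0.5 A [-0.47 -0.37  2.24  0.57  0.75  0.64]
50 0.5 B [-0.47 -0.37  2.24  0.57  0.75 -2.5 ]
50 0.9 A [-0.37 -0.24  2.    0.45  0.8   0.84]
50 0.9 B [-0.37 -0.24  2.    0.45  0.8  -2.3 ]
60 0 A [-0.48 -0.2   2.32  0.51  0.64  0.6 ]
60 0 B [-0.48 -0.2   2.32  0.51  0.64 -2.54]
60 0.5 A [-0.42 -0.29  2.14  0.35  0.87  0.84]
60 0.5 B [-0.42 -0.29  2.14  0.35  0.87 -2.3 ]
60 0.9 A [-0.34 -0.16  1.89  0.28  0.96  0.99]
60 0.9 B [-0.34 -0.16  1.89  0.28  0.96 -2.16]
70 0 A [-0.42 -0.13  2.22  0.26  0.77  0.84]
70 0 B [-0.42 -0.13  2.22  0.26  0.77 -2.3 ]
70 0.5 A [-0.37 -0.2   2.03  0.2   1.02  0.98]
70 0.5 B [-0.37 -0.2   2.03  0.2   1.02 -2.16]
70 0.9 A [-0.3  -0.08  1.77  0.16  1.13  1.08]
70 0.9 B [-0.3  -0.08  1.77  0.16  1.13 -2.06]
```

```bash
cat > h.py <<'E'
from cell import r
import numpy as np
pi=np.pi; psi=.14; th=np.radians(50)
u=np.array([np.cos(psi),np.sin(psi),0]); z=np.array([0,0,1.])
piv=np.array([.772,-.013,.120])
d=np.cos(th)*u-np.sin(th)*z; n=np.sin(th)*u+np.cos(th)*z
O=[pi,-(pi/2-th),psi]
def tcp(q,off=.017,s=.004):
    a=.074+q
    return piv-.2707*np.cos(a)*u+.2707*np.sin(a)*z-off*n-s*d
E
python3 - <<'E'
from h import *
import cv2
print(tcp(0)+.017*n+.004*d, [r.solve_ik(tcp(0,.034,s),O) for s in(.12,.09,.004)], r.solve_ik(tcp(0,.034,.08)+[0,0,.1],O))
r.move_to(tcp(0,.034,.08)+[0,0,.1],O)
r.servo_line(tcp(0,.034,.08),max_speed=.1,guard=10)
c=r.camera("wrist"); cv2.imwrite("pics/w1.png",c["frame"][:,:,::-1])
print([(np.round(x["point"],3).tolist(),round(x["conf"],2)) for x in r.landmark_of("wrist","lift_bar")[:1]])
c=r.camera("side"); cv2.imwrite("pics/s1.png",c["frame"][100:300,200:460,::-1].repeat(2,0).repeat(2,1))
print([(np.round(x["point"],3).tolist(),round(x["conf"],2)) for x in r.landmark_of("side","lift_bar")[:1]])
print(r.get_ee_pos(),tcp(0,.034,.08),r.get_contact_force(),r.get_t())
E
```

```text
[ 0.50468212 -0.05067094  0.14001352] [None, None, array([-0.59765645, -0.36823599,  2.47759263,  0.80748153,  0.64139436,
        0.26547053])] [-0.72336926 -0.83839971  2.43241928  0.57363012  1.1203017   0.56602409]Traceback (most recent call last):
  File "<stdin>", line 5, in <module>
cell.MotionError: the arm cannot follow that straight line within its joint ranges
```

```bash
python3 - <<'E'
import h; from h import *
for t in(50,55,60,65):
    h.th=th=np.radians(t); h.d=np.cos(th)*u-np.sin(th)*z; h.n=np.sin(th)*u+np.cos(th)*z; O=[pi,-(pi/2-th),psi]
    f=lambda p:(lambda s:None if s is None else np.round(s,2).tolist())(r.solve_ik(p,O))
    for s in(.06,.045,.03,.004): print(t,s,f(tcp(0,.034,s)),f(tcp(0,.034,s)+[0,0,.1]))
    print([f(tcp(q)) is not None for q in np.arange(0,1.1,.1)])
E
```

```text
50 0.06 None [-0.69, -0.77, 2.43, 0.58, 1.05, 0.56]
50 0.045 [-0.66, -0.55, 2.53, 0.72, 0.78, 0.35] [-0.66, -0.72, 2.43, 0.58, 1.0, 0.56]
50 0.03 [-0.64, -0.49, 2.51, 0.75, 0.73, 0.32] [-0.64, -0.67, 2.42, 0.59, 0.94, 0.55]
50 0.004 [-0.6, -0.37, 2.48, 0.81, 0.64, 0.27] [-0.6, -0.58, 2.41, 0.61, 0.86, 0.54]
[True, True, True, True, True, True, True, True, True, True, True]
55 0.06 [-0.63, -0.58, 2.48, 0.56, 0.86, 0.51] [-0.63, -0.71, 2.36, 0.47, 1.07, 0.66]
55 0.045 [-0.61, -0.52, 2.47, 0.57, 0.81, 0.49] [-0.61, -0.67, 2.36, 0.48, 1.03, 0.65]
55 0.03 [-0.59, -0.46, 2.46, 0.59, 0.76, 0.48] [-0.59, -0.62, 2.36, 0.48, 0.98, 0.65]
55 0.004 [-0.56, -0.35, 2.43, 0.64, 0.68, 0.44] [-0.56, -0.54, 2.36, 0.49, 0.9, 0.64]
[True, True, True, True, True, True, True, True, True, True, True]
60 0.06 [-0.59, -0.53, 2.41, 0.44, 0.89, 0.63] [-0.59, -0.65, 2.3, 0.38, 1.11, 0.74]
60 0.045 [-0.57, -0.48, 2.41, 0.45, 0.85, 0.62] [-0.57, -0.61, 2.3, 0.38, 1.07, 0.74]
60 0.03 [-0.55, -0.42, 2.4, 0.46, 0.8, 0.61] [-0.55, -0.57, 2.3, 0.38, 1.03, 0.74]
60 0.004 [-0.53, -0.33, 2.39, 0.49, 0.72, 0.59] [-0.53, -0.5, 2.3, 0.39, 0.95, 0.74]
[True, True, True, True, True, True, True, True, True, True, True]
65 0.06 [-0.54, -0.47, 2.35, 0.33, 0.94, 0.74] [-0.54, -0.58, 2.23, 0.29, 1.16, 0.82]
65 0.045 [-0.53, -0.43, 2.35, 0.34, 0.9, 0.73] [-0.53, -0.55, 2.24, 0.3, 1.12, 0.82]
65 0.03 [-0.52, -0.38, 2.34, 0.35, 0.85, 0.73] [-0.52, -0.52, 2.24, 0.3, 1.08, 0.82]
65 0.004 [-0.5, -0.3, 2.33, 0.37, 0.78, 0.72] [-0.5, -0.46, 2.25, 0.3, 1.01, 0.82]
[True, True, True, True, True, True, True, True, True, True, True]
```

θ = 55° works with margin.

```bash
sed -i 's/radians(50)/radians(55)/' h.py; python3 - <<'E'
from h import *
import cv2
print(r.get_ee_pos(),r.get_t())
r.move_to(tcp(0,.034,.06)+[0,0,.1],O)
print(r.servo_line(tcp(0,.034,.06),max_speed=.1,guard=10))
c=r.camera("wrist"); cv2.imwrite("pics/w1.png",c["frame"][:,:,::-1])
for k in("wrist","top","side"):
    if k!="wrist": r.camera(k)
    print(k,[(np.round(x["point"],3).tolist(),round(x["conf"],2)) for x in r.landmark_of(k,"lift_bar")[:1]])
print(r.get_ee_pos(),tcp(0,.034,.06),r.get_contact_force(),r.get_t())
E
```

```text
[ 0.42828795 -0.06118681  0.28007612] 14.8417
False
wrist [([0.506, -0.052, 0.144], 0.8)]
top [([0.505, -0.05, 0.143], 0.93)]
side [([0.508, -0.045, 0.141], 0.82)]
[ 0.44319961 -0.05943773  0.17006105] [ 0.44302557 -0.0593597   0.16966105] [-0.01383856 -0.00263359 -0.1916093 ] 16.5667
```

View pics/w1.png

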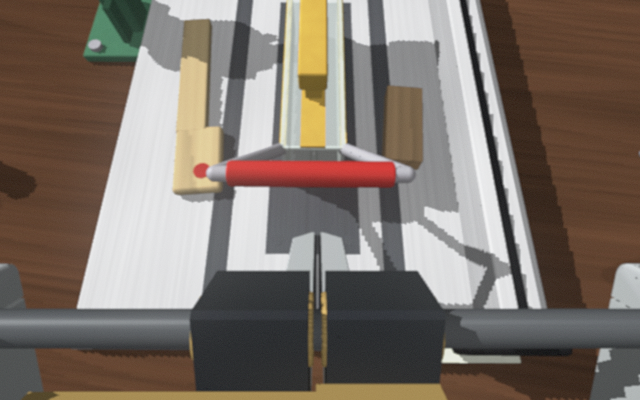

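The wrist view shows the bar across columns 225–395 at row 174, with the closed fingertips centred at (317,235) just before it. The estimates agree, so I'll slide under and push.

```bash
python3 - <<'E'
from h import *
import cv2
print(r.servo_line(tcp(0,.034,.004),max_speed=.06,guard=6),r.get_contact_force())
for q in np.r_[0,np.arange(.1,.96,.1)]:
    h=r.servo_line(tcp(q),max_speed=.06,guard=15)
    print(round(q,2),h,np.round(r.get_contact_force(),1),round(r.get_t(),1))
    if h: break
c=r.camera("side"); cv2.imwrite("pics/s2.png",c["frame"][:,:,::-1])
for k in("side","top"):
    if k=="top": r.camera(k)
    print(k,[(np.round(x["point"],3).tolist(),round(x["conf"],2)) for x in r.landmark_of(k,"lift_bar")[:1]])
print(tcp(q)+.017*n+.004*d)
E
```

```text
False [ 0.57465519 -0.55668693  0.25322305]
0.0 False [-0.2 -0.1 -0.2] 18.1
0.1 False [-5.5 -0.8 -0.9] 18.7
0.2 False [-0.6 -1.3 -1. ] 19.3
0.3 False [ 0.3  0.4 -0.7] 19.9
0.4 False [-0.1 -0.7 -0.8] 20.5
0.5 False [-1.1 -0.5 -0.1] 21.1
0.6 False [-0.6  0.6 -0.1] 21.7
0.7 False [ 0.2 -0.   0.2] 22.3
0.8 False [-1.3  0.4  0.5] 22.9
0.9 False [0.1 0.3 0.1] 23.5
side [([0.721, -0.019, 0.387], 0.97)]
top [([0.639, -0.03, -0.002], 0.52)]
[ 0.62135629 -0.034229    0.34390688]
```

View pics/s2.png

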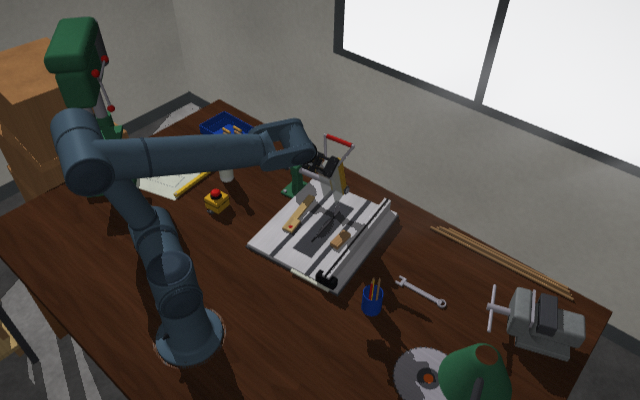

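The guard is up: the red bar shows at (338,140), and its point matches 1.3 rad. Now I'll back away and hand in.

```bash
python3 - <<'E'
from h import *
p=np.array(r.get_ee_pos())
r.servo_line(p-.1*u+.03*z,max_speed=.1,guard=8)
r.hold(.5)
for k in("side","top"):
    r.camera(k)
    for m in("lift_bar","stop_top","offcut","push_stick"):
        print(k,m,[(np.round(x["point"],3).tolist(),round(x["conf"],2)) for x in r.landmark_of(k,m)[:1]])
print(r.get_ee_pos(),r.get_contact_force(),r.get_t())
print(r.close_job())
E
```

```text
side lift_bar [([0.725, -0.022, 0.39], 0.98)]
side stop_top [([0.458, 0.386, 0.083], 0.5)]
side offcut [([0.622, -0.117, 0.02], 0.73)]
side push_stick [([0.639, 0.116, 0.017], 0.95)]
top lift_bar [([0.722, -0.022, 0.384], 0.62)]
top stop_top [([0.458, 0.39, 0.081], 0.68)]
top offcut [([0.623, -0.121, 0.02], 0.65)]
top push_stick [([0.639, 0.116, 0.02], 0.87)]
[ 0.50604624 -0.05041232  0.36708206] [ 0.39900217 -0.14263945 -0.36573833] 25.875
the job is handed in; nothing more can be done
None
```

The job is handed in at about 26 s, but it returned no verdict: by the last camera readings the stop button is fully in, the guard rests at its upper stop, the off-cut and push stick have not moved (I did not re-check the other loose things), and the arm is clear.

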